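File the glaze pots in the bench rack and shut its gate

TASK

Slide the three glaze pots one by one along the bench into the wooden rack through its open mouth, single file between the rails: first the white-lidded pot, which ends at the far stop, then the orange, then the blue. Then swing the green gate fully shut across the mouth behind them. Keep the pots upright and on the bench (slide them, do not lift), and leave the bucket, the bowl and the brush alone.

Things in the scene. Friction and masses are not known exactly. Their poses are not given: they have to be found in the camera images.
- rack: fixed wooden rack, open above, no floor (pots slide on the bench). Two straight rails 45 mm high, 12 mm thick, 66 mm apart inside, run along +y from the mouth (y = 0) to the end stop. Origin: middle of the mouth, at bench level; +y points into the rack, +x towards the gate's hinge. At the mouth the -x rail continues as a guide 44 mm long, flaring 34 degrees outwards (towards -y, -x)
- rack_stop (a point): middle of the end stop's inner face, at bench level, 188 mm into the rack (+y) from its origin; three pots in file leave about 8 mm to spare before the shut gate
- gate (a joint): angle of the green gate, rad: 0 = shut across the mouth; 1.57 = open, in line with the +x rail and pointing out of the rack (-y); 2.2 = swung fully outwards to +x. A bar 71 mm long from the hinge, 10 mm thick, 8 to 30 mm above the bench; shut, its inner face is at the rack's y = -1 mm. It stays where it is left (light friction)
- gate_pin (a point): brass pin, 12 mm in diameter, standing upright on the gate 58 mm from the hinge axis, to push or pinch; it rises from 30 mm (top of the gate) to 50 mm above the bench; this point is on its axis 42 mm above the bench
- gate_hinge (a point): point on the gate's upright hinge axis 42 mm above the bench, at x = 43 mm, y = -6 mm in the rack's frame
- pot_white: lidded glaze pot, upright terracotta cylinder 60 mm in diameter, straight-sided up to 42 mm, with a smooth white domed lid (62 mm high overall) and a band of the same colour; about 0.25 kg. Origin: centre of its underside, z up
- pot_amber: lidded glaze pot, upright terracotta cylinder 60 mm in diameter, straight-sided up to 42 mm, with a smooth orange domed lid (62 mm high overall) and a band of the same colour; about 0.25 kg. Origin: centre of its underside, z up
- pot_blue: lidded glaze pot, upright terracotta cylinder 60 mm in diameter, straight-sided up to 42 mm, with a smooth blue domed lid (62 mm high overall) and a band of the same colour; about 0.25 kg. Origin: centre of its underside, z up
- bucket: small open black plastic bucket, 84 mm wide, 85 mm high, loose on the bench; a bystander. Origin: centre of its underside
- bowl: brown bowl, 110 mm wide, 45 mm high, loose on the bench; a bystander. Origin: centre of its underside
- brush: brush lying on the bench along its own x axis, up to about 250 mm long; a bystander. Origin: under its middle
Not all that is in view belongs to the job. Of the things that look like the pot_blue, take the one that is farthest from the robot's base at the start.

How it is judged:
On the way, in this order (a step that is already met when the one before it is completed fails the run):
1. the white pot stands between the rails, its middle at least 20 mm past the mouth (y of pot_white in the frame of rack above 0.02 m and x of pot_white in the frame of rack between -0.015 and 0.015 m and angle between pot_white's own z axis and vertical below 0.15 rad), for 0.2 s.
2. the orange pot stands between the rails, its middle at least 20 mm past the mouth, behind the white one (y of pot_amber in the frame of rack above 0.02 m and x of pot_amber in the frame of rack between -0.015 and 0.015 m and angle between pot_amber's own z axis and vertical below 0.15 rad), for 0.2 s.
3. the blue pot stands between the rails, its middle at least 20 mm past the mouth, behind the orange one (y of pot_blue in the frame of rack above 0.02 m and x of pot_blue in the frame of rack between -0.015 and 0.015 m and angle between pot_blue's own z axis and vertical below 0.15 rad), for 0.2 s.
At the end, for the whole second after the job is handed in: all three pots stand upright (within 0.15 rad) and still in single file between the rails (within 15 mm of the middle line), white at the stop (middle 140 to 170 mm past the mouth), orange behind it (80 to 110 mm), blue last (20 to 50 mm), and the gate is shut (below 0.1 rad) (all of step 3 and y of pot_white in the frame of rack between 0.14 and 0.17 m and x of pot_white in the frame of rack between -0.015 and 0.015 m and angle between each of pot_white, pot_amber's own z axis and vertical below 0.15 rad and y of pot_amber in the frame of rack between 0.08 and 0.11 m and x of pot_amber in the frame of rack between -0.015 and 0.015 m and y of pot_blue in the frame of rack below 0.05 m and value of joint gate below 0.1 rad and linear speed of each of pot_white, pot_amber, pot_blue below 0.02 m/s); the robot touches nothing.
It fails at once if a pot is lifted off the bench (more than 20 mm) (height (world z) of any of pot_white, pot_amber, pot_blue above 0.02 m).
It fails at once if a pot is tipped over (more than 0.5 rad) (angle between any of pot_white, pot_amber, pot_blue's own z axis and vertical above 0.5 rad).
It fails at once if the bucket, the bowl or the brush is shifted by more than 30 mm (distance of any of bucket, bowl, brush from where it was at the start of the episode above 0.03 m).
It also fails if it takes over 72 s, if anything falls off the work surface, if the arm or the gripper's body presses on something with over 40 N, if the wrist force passes 120 N, or if a joint passes its speed limit or range.

ROBOT

A 7-joint arm with a two-finger parallel gripper is mounted at the origin on the work surface. World frame = base frame: x ahead of the robot, y to its left, z up, the work surface at z = 0. Lengths are in m, angles in rad, forces in N, time in s.
With the tool pointing down it reaches from about 0.4 to 0.875 m from the base axis. Payload 6.5 kg.
Tool frame: the origin (TCP) lies on the centre line of the jaws, within the pads' length; the fingertips stand 11 mm ahead of it and the grasp point (between the pads) lies 8 mm behind it; z points along the fingers, x is the direction in which the jaws open and shut, and the axes are right-handed (so a half turn about z gives the same grasp; the last joint's range is limited). The gripper opens to 85 mm and grips with 20 to 120 N. Pads are 22 mm wide; open, the fingers measure 114 mm over their backs; the gripper's body (76 mm by 85 mm) begins 54 mm behind the grasp point. The pads swing forward as they close: fully open they stand 13 mm farther back than shut.
Start: joints at [-1.231, 0.536, -0.004, 1.538, 0.003, 1.067, -0.071], TCP at [0.257, 0.597, 0.242] pointing down, gripper open.
Joint ranges: [-2.7, 2.7], [-0.37, 2.16], [-1.27, 1.26], [0.24, 2.4], [-1.31, 4.45], [0.19, 1.91], [-2.76, 2.76]. Speed limits (rad/s): [2.39, 2.39, 3.14, 3.14, 3.14, 3.14, 3.14].

INTERFACE

Orientations are given as a rotation vector (axis times angle).
In Python, from bench import * gives the robot as it stands.
- The arm moves only by the tool step_arm, never from a script. Its arguments are lists of equal length, an entry for each row: "translation": the shift along the tool's x, y, z in m, a list of three; "delta_rot": the turn, a rotation vector about the tool's x, y, z in rad, a list of three; "fingers": the closure, from -1 (fully open) to 1 (shut). In form: {"translation": [[x, y, z], ...], "delta_rot": [[rx, ry, rz], ...], "fingers": [fingers, ...]}. A call has 1 to 10 rows; each row shifts and turns the commanded pose from where the row before left it, along the tool's axes as they then stand; what a row does not reach is not made up. A row lasts 1/8 s, in which the tool goes at most 62.5 mm and 10.7 degrees, less where a joint would pass 70% of its speed; a pose out of reach is approached as far as the arm can. A call is refused whole if a number of a shift passes 0.0625 or a number of a turn 0.188, either way. A call with a gripper value outside its range is refused whole. The fingers move at their own pace and stop on an object; "squeeze" is the grip in N (left out, the last holds). Time passes only in rows, so rows that do not move let the fingers close. It gives the time, the measured TCP pose, the force and the opening at its end, in the units of the state.
- sense(): the state, without advancing time (a new reading comes with each control period).
- snapshot(name): name is "scene" or "top" or "wrist"; returns a dict with "image" (420x560x3 uint8, red, green, blue), "camera_matrix" (3x3 intrinsics, pixels), "k1" (the pictures are not rectified: a ray, as slopes to the right and down, at radius r is drawn at 1 + k1 r^2 times it, then the intrinsics apply), "R" (3x3) and "t" (3): a world point X has camera coordinates R X + t. Camera axes: x right, y down, z forward; pixel columns grow to the right and rows downward; lengths in m; the calibration is good to about 2 mm. A picture is of the moment at which its call begins. There is no depth.
- finish_job(): hands the job in, once; it reports no verdict.
Trained networks look in a picture, given as the dict that the camera call returned (one of the last four; its "shot" number tells which), for a name from the list of things; names that differ only in an ending like _2 or _b are one class to them, and where a whole thing is asked for, a point or a joint stands for the part that bears it (a point fixed in the world has none). Each returns a list of dicts, best first, with "score" (0 to 1); they miss things now and then, are a little off and sometimes report something else, mostly with a low value. They report only what shows in the picture. A call takes as long as a camera call. They do not tell look-alikes from the thing itself.
- spot_in(picture, name): "point" ([row, column] in pixels, amid what is visible of it).
- trace(picture, name): "pixels" (420x560 bool, what is visible of it) and "point" ([row, column] in pixels, amid what is visible of it).
- tip_of(picture, name): "point" ([row, column] in pixels: a listed point, or the origin of a listed thing).
The state is a dict: "time": time; "joint_pos": joint angles; "dq": joint speeds; "effort": joint torques, N m; "tool_pos": TCP position; "tcp_rot": TCP orientation; "wrist_force": force on the tool from outside, world axes, zero at the start; "torque": the same for the moment, N m; "finger_gap": finger opening in m.
Only numpy, scipy, OpenCV 4.12 (cv2) and the standard library are available. Lean on these libraries where they do the work, as an engineer would, in place of code of your own. Each camera call takes 0.05 s, during which the arm holds its last target. There are 200 camera calls.

## Working session

There is one attempt and no reset: what is moved stays moved. The work goes in short steps, Python scripts to look and compute and a tool call to move; the robot and the scene stay as the last step left them, time stands still between calls to the robot, and variables do not carry over. Pictures are saved under pics/ and viewed, about 8 in all and at most 12, crops included, and the job is handed in when it is done.

Besides the shell and the picture viewer there is one more tool, called as name(argument=value, ...) on one line, values as JSON. step_arm: Moves the arm, as the interface text tells. Its arguments: {"type":"object","properties":{"translation":{"type":"array","items":{"type":"array","items":{"type":"number"}}},"delta_rot":{"type":"array","items":{"type":"array","items":{"type":"number"}}},"fingers":{"type":"array","items":{"type":"number"}},"squeeze":{"type":"number"}},"required":["translation","delta_rot","fingers"]}

```bash
mkdir -p pics; cat > h.py <<'E'
from bench import *
import numpy as np, cv2
from scipy.spatial.transform import Rotation as Ro
def save(p,n): cv2.imwrite('pics/'+n+'.png',cv2.cvtColor(p['image'],cv2.COLOR_RGB2BGR))
def world(p,rc,z):
    K=np.array(p['camera_matrix']);R=np.array(p['R']);t=np.array(p['t'])
    d=np.array([(rc[1]-K[0,2])/K[0,0],(rc[0]-K[1,2])/K[1,1]]);u=d.copy()
    for _ in range(20): u=d/(1+p['k1']*(u@u))
    v=R.T@np.array([u[0],u[1],1]);c=-R.T@t
    return c+v*(z-c[2])/v[2]
def pix(p,X):
    K=np.array(p['camera_matrix']);c=np.array(p['R'])@np.array(X)+np.array(p['t'])
    u=c[:2]/c[2];u=u*(1+p['k1']*(u@u));return K[1,1]*u[1]+K[1,2],K[0,0]*u[0]+K[0,2]
E
python3 - <<'E'
from h import *
for n in ('top','scene'):
    p=snapshot(n);save(p,n+'0')
    print(n,-np.array(p['R']).T@np.array(p['t']))
    for k,z in dict(rack=0,rack_stop=0,gate_pin=.042,gate_hinge=.042,pot_white=0,pot_amber=0,pot_blue=0,bucket=0,bowl=0,brush=0).items():
        for d in tip_of(p,k)[:3]:
            print(k,round(d['score'],2),np.round(d['point']),np.round(world(p,d['point'],z)[:2],3))
s=sense();print(s['time'],s['tool_pos'],s['tcp_rot'],s['finger_gap'],Ro.from_rotvec(s['tcp_rot']).as_matrix().round(3))
E
```

```text
top [ 0.45570986 -0.01069009  0.95243867]
rack 0.66 [215. 208.] [0.582 0.185]
rack_stop 0.95 [215. 137.] [0.582 0.365]
gate_hinge 0.96 [195. 210.] [0.626 0.172]
pot_white 0.61 [228. 406.] [ 0.546 -0.314]
pot_amber 0.65 [251. 309.] [ 0.489 -0.071]
pot_blue 0.92 [292. 290.] [ 0.389 -0.022]
pot_blue 0.84 [263. 360.] [ 0.459 -0.196]
pot_blue 0.75 [182. 311.] [ 0.665 -0.077]
bucket 0.94 [298. 205.] [0.376 0.188]
bowl 0.74 [141. 267.] [0.776 0.034]
bowl 0.54 [156. 406.] [ 0.731 -0.324]
brush 0.8 [157. 406.] [ 0.729 -0.323]
scene [ 1.26347338 -0.72027288  0.68450148]
rack 0.61 [208. 321.] [0.593 0.178]
rack_stop 0.88 [182. 358.] [0.582 0.387]
gate_pin 0.66 [209. 319.] [0.63  0.116]
gate_hinge 0.82 [201. 332.] [0.631 0.174]
pot_white 0.88 [283. 179.] [ 0.551 -0.309]
pot_amber 0.65 [228. 235.] [ 0.479 -0.067]
pot_blue 0.72 [256. 151.] [ 0.414 -0.295]
pot_blue 0.7 [256. 277.] [ 0.653 -0.082]
pot_blue 0.7 [248. 194.] [ 0.465 -0.2  ]
bucket 0.71 [186. 271.] [0.382 0.181]
bowl 0.58 [251. 348.] [0.773 0.059]
brush 0.98 [325. 225.] [ 0.73  -0.323]
1.1 [0.2565716  0.59721472 0.24230301] [-2.62345485e+00 -1.72831665e+00 -5.78330283e-05] 0.0853971267925191 [[ 0.395  0.919  0.   ]
 [ 0.919 -0.395  0.   ]
 [ 0.     0.    -1.   ]]
```

View pics/top0.png

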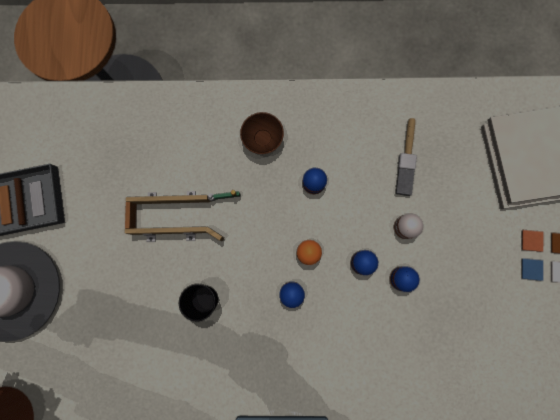

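View pics/scene0.png

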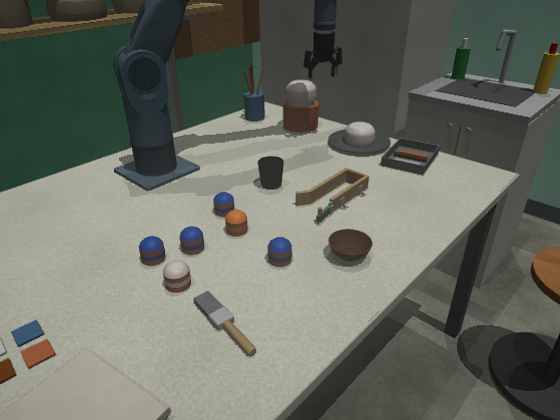

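The top view shows the rack with its mouth at (215,208) and the gate open. The white pot is at (226,409) and the orange at (252,309). The blue lookalikes are at (181,314), (263,365), (279,405) and (295,292). The one at (181,314), about (0.66,-0.08), is farthest from the base, so I choose it. Next I refine all of these by model fit and check in one crop.

```bash
cat >> h.py <<'E'
from scipy.optimize import least_squares
a=np.linspace(0,2*np.pi,48,endpoint=False)
POT=np.vstack([np.c_[r*np.cos(a),r*np.sin(a),0*a+z] for r,z in((.03,0),(.03,.042),(.0265,.05),(.018,.058),(.0,.062))])
def sil(p,xy):
    q=np.array([pix(p,P+np.r_[xy,0])[::-1] for P in POT],np.float32)
    m=cv2.moments(cv2.convexHull(q));return np.array([m['m01'],m['m10']])/m['m00']
def pots(p,name):
    out=[]
    for d in trace(p,name):
        n=d['pixels'].sum()
        if n<80: continue
        c=np.argwhere(d['pixels']).mean(0)
        s=least_squares(lambda xy:sil(p,xy)-c,world(p,c,.03)[:2],diff_step=1e-3)
        out.append((s.x,round(d['score'],2),int(n),c))
    return out
def rackpts(o,yaw):
    R=np.array([[np.cos(yaw),-np.sin(yaw)],[np.sin(yaw),np.cos(yaw)]])
    return lambda x,y,z:np.r_[R@np.array([x,y])+o,z]
E
python3 - <<'E'
from h import *
for n in ('top','scene'):
    p=snapshot(n)
    for k in('pot_white','pot_amber','pot_blue'):
        for o in pots(p,k): print(n,k,o[0].round(4),o[1],o[2],o[3].round(),round(np.hypot(*o[0]),3))
    for k in ('gate','rack'):
        for d in trace(p,k)[:2]:
            m=d['pixels'].astype(np.uint8);print(n,k,d['score'],m.sum(),cv2.minAreaRect(np.argwhere(m)[:,::-1].astype(np.float32)))
    for k in('gate_pin','gate_hinge'):
        for d in tip_of(p,k)[:1]: print(k,d['score'],world(p,d['point'],.042).round(3))
    if n=='top':
        im=cv2.cvtColor(p['image'],cv2.COLOR_RGB2BGR);S=5
        r0,c0=160,110
        big=cv2.resize(im[r0:r0+100,c0:c0+150],None,fx=S,fy=S,interpolation=cv2.INTER_CUBIC)
        W=rackpts(np.array([.584,.179]),0)
        def ln(P,c):
            q=[pix(p,W(*X)) for X in P]
            cv2.polylines(big,[np.array([((b-c0+.5)*S,(r-r0+.5)*S) for r,b in q],np.int32)],False,c,1)
        for s in(-1,1):ln([(s*.033,0,.045),(s*.033,.188,.045)],(0,255,0));ln([(s*.045,0,.045),(s*.045,.188,.045)],(255,0,255))
        ln([(-.033,.188,.045),(.033,.188,.045)],(0,255,0));ln([(-.045,0,.045),(.045,0,.045)],(255,255,0))
        cr=cv2.resize(im[150:300,250:430],None,fx=4,fy=4)[:560]
        cv2.imwrite('pics/rack.png',big)
        cv2.imwrite('pics/pots.png',cr)
E
```

```text
top pot_white [ 0.5485 -0.3117] 0.93 633 [226. 408.] 0.631
top pot_amber [ 0.4864 -0.0679] 0.7 524 [252. 309.] 0.491
top pot_blue [ 0.4622 -0.2009] 0.8 579 [262. 364.] 0.504
top pot_blue [ 0.4222 -0.2949] 0.76 607 [279. 404.] 0.515
top pot_blue [ 0.6639 -0.0839] 0.67 543 [180. 314.] 0.669
top pot_blue [ 0.3877 -0.0257] 0.65 496 [294. 292.] 0.389
top gate 0.65 178 ((223.47296142578125, 194.83782958984375), (6.740358352661133, 31.564605712890625), 80.53767395019531)
top rack 0.81 2004 ((181.30770874023438, 216.03846740722656), (49.75988006591797, 116.40176391601562), 88.69805145263672)
top rack 0.68 593 ((408.0, 225.5), (25.0, 28.0), 90.0)
gate_pin 0.59 [0.626 0.123 0.042]
gate_hinge 0.77 [0.614 0.172 0.042]
scene pot_white [ 0.5518 -0.313 ] 0.94 755 [276. 176.] 0.634
scene pot_amber [ 0.4884 -0.071 ] 0.67 513 [223. 235.] 0.494
scene pot_blue [ 0.4262 -0.298 ] 0.95 614 [251. 151.] 0.52
scene pot_blue [ 0.6672 -0.0878] 0.94 603 [252. 279.] 0.673
scene pot_blue [ 0.3845 -0.0265] 0.61 426 [204. 223.] 0.385
scene pot_blue [ 0.4635 -0.2023] 0.58 601 [240. 191.] 0.506
scene gate 0.72 171 ((322.43865966796875, 211.4702606201172), (11.27964973449707, 21.82764434814453), 52.43141174316406)
scene gate 0.5 1774 ((333.5, 193.99996948242188), (37.11872482299805, 76.02631378173828), 63.43495178222656)
scene rack 0.91 1715 ((333.0000305175781, 193.49998474121094), (35.77708435058594, 75.57909393310547), 63.43495178222656)
gate_pin 0.58 [0.634 0.107 0.042]
gate_hinge 0.92 [0.628 0.171 0.042]
```

View pics/rack.png

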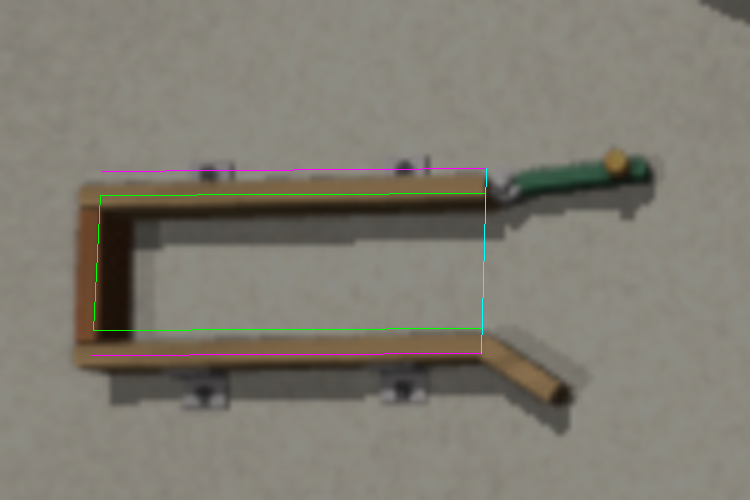

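View pics/pots.png

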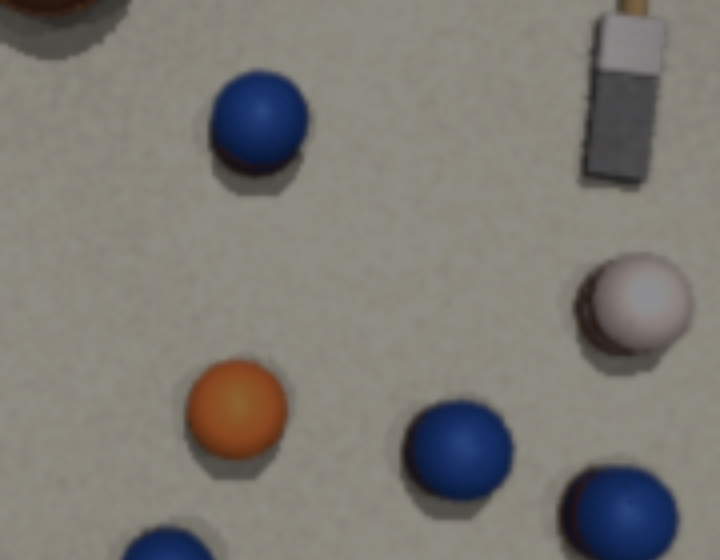

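Pots: only the pot at (181,314) meets "farthest" (0.67 m, against 0.39–0.52 m), and the crop confirms it is a blue-lidded pot. From the overlay, the rack is at about (0.583,0.178) with yaw of about 0.025, and the gate is open at about 1.8 rad. Moving now.

step_arm(translation=[[0,0,0],[0,0,0],[0,0,0],[-0.045,0.038,0],[-0.045,0.038,0],[-0.045,0.038,0],[-0.045,0.038,0],[-0.045,0.038,0],[-0.045,0.038,0],[-0.045,0.038,0]], delta_rot=[[0,0,-0.144],[0,0,-0.144],[0,0,-0.143],[0,0,0],[0,0,0],[0,0,0],[0,0,0],[0,0,0],[0,0,0],[0,0,0]], fingers=[-1,-1,-1,-1,-1,-1,-1,-1,-1,-1], squeeze=20)

```text
time: 3.15
tool_pos: [0.5317, 0.2876, 0.2426]
tcp_rot: [2.193, 2.249, 0.001]
wrist_force: [-0.5, -0.8, -0.1]
finger_gap: 0.0852
```

step_arm(translation=[[-0.06,0,0.01],[-0.06,0,0.01],[-0.06,0,0.01],[-0.06,0,0.01],[-0.06,0,0.01],[-0.06,0,0.01],[-0.06,0,0.01],[-0.06,0,0.01],[-0.06,0,0.01],[-0.06,0,0.01]], delta_rot=[[0,0,0],[0,0,0],[0,0,0],[0,0,0],[0,0,0],[0,0,0],[0,0,0],[0,0,0],[0,0,0],[0,0,0]], fingers=[-1,-1,-1,-1,-1,-1,-1,-1,-1,-1])

```text
time: 4.4
tool_pos: [0.5458, -0.3127, 0.1422]
tcp_rot: [2.192, 2.249, 0.001]
wrist_force: [0.6, -0.6, 0.4]
finger_gap: 0.0856
```

```bash
python3 - <<'E'
from h import *
p=snapshot('wrist');save(p,'w1');s=sense();print(s['tool_pos'].round(4) if hasattr(s['tool_pos'],'round') else s['tool_pos'])
print('cam',-np.array(p['R']).T@np.array(p['t']))
for o in pots(p,'pot_white'): print(o)
E
```

```text
[ 0.5426 -0.3235  0.1413]
cam [ 0.47795177 -0.31374921  0.27315954]
(array([ 0.5516671 , -0.30981968]), 0.75, 6791, array([221.9048741 , 287.23104108]))
```

View pics/w1.png

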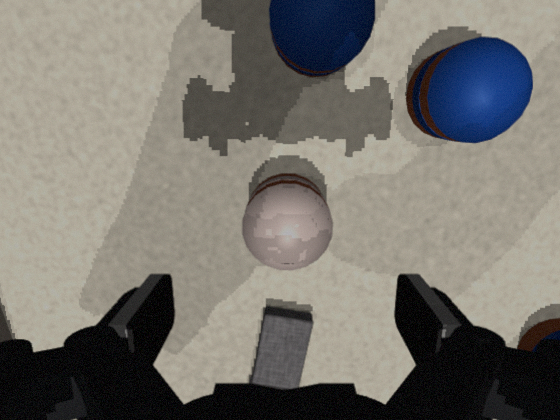

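The wrist view shows the white pot at (222,287), centred between the jaws, with its fit agreeing to about 2 mm. The brush head is below at (335,285), clear of the fingers. Descend and grip.

step_arm(translation=[[0.0125,0.0085,0.01],[0,0,0.03],[0,0,0.03],[0,0,0.03],[0,0,0.023],[0,0,0],[0,0,0],[0,0,0],[0,0,0],[0,0,0]], delta_rot=[[0,0,0],[0,0,0],[0,0,0],[0,0,0],[0,0,0],[0,0,0],[0,0,0],[0,0,0],[0,0,0],[0,0,0]], fingers=[-1,-1,-1,-1,-1,-1,1,1,1,1], squeeze=20)

```text
time: 5.75
tool_pos: [0.5549, -0.2984, 0.0207]
tcp_rot: [2.192, 2.248, 0.002]
wrist_force: [-0.5, -0.2, 7.2]
finger_gap: 0.0591
```

step_arm(translation=[[0.02,0.003,-0.001],[0.04,0.005,-0.001],[0.05,0.005,0],[0.05,0.006,0],[0.05,0.005,0],[0.05,0.005,0],[0.05,0.005,0],[0.05,0.005,0],[0.04,0.005,0],[0.016,0,0]], delta_rot=[[0,0,0],[0,0,0],[0,0,0],[0,0,0],[0,0,0],[0,0,0],[0,0,0],[0,0,0],[0,0,0],[0,0,0]], fingers=[1,1,1,1,1,1,1,1,1,1])

```text
time: 7.0
tool_pos: [0.5855, 0.1246, 0.0208]
tcp_rot: [-2.185, -2.253, -0.001]
wrist_force: [0.3, 0.5, -2.8]
finger_gap: 0.0583
```

```bash
cat >> h.py <<'E'
from bench import *
O=np.array([.583,.178]);YAW=.025
def rk(xy):
    c,s=np.cos(YAW),np.sin(YAW);d=np.array(xy)[:2]-O
    return np.array([c*d[0]+s*d[1],-s*d[0]+c*d[1]]).round(4)
E
python3 - <<'E'
from h import *
p=snapshot('top');save(p,'t2')
for k in('pot_white','pot_amber'):
    for o in pots(p,k): print(k,o[0].round(4),o[1:3],'rack frame',rk(o[0]))
p=snapshot('wrist');save(p,'w2')
for o in pots(p,'pot_white'): print(o[0].round(4),o[1:3],'rack',rk(o[0]))
s=sense();print(s['tool_pos'],rk(s['tool_pos']),s['wrist_force'],s['finger_gap'])
E
```

```text
pot_white [0.5603 0.1131] (0.42, 119) rack frame [-0.0243 -0.0643]
pot_amber [ 0.4864 -0.068 ] (0.7, 517) rack frame [-0.1028 -0.2435]
pot_amber [0.5881 0.3507] (0.62, 751) rack frame [0.0094 0.1725]
pot_amber [0.7896 0.047 ] (0.44, 1406) rack frame [ 0.2032 -0.1361]
[0.582  0.1201] (0.57, 26835) rack [-0.0024 -0.0579]
[0.58676058 0.11667624 0.0210842 ] [ 0.0022 -0.0614] [-0.10800536 -0.00198204 -1.88947051] 0.05857191476011576
```

View pics/w2.png

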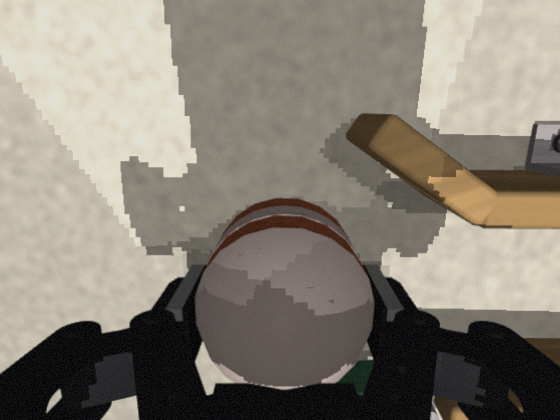

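The wrist view shows the white pot held, at (300,285), with the -x rail's inner edge running right from (225,480). I use that edge to check the rack's position.

```bash
python3 - <<'E'
from h import *
p=snapshot('wrist')
for rc in((225,480),(228,558),(121,350)): print(rc,world(p,rc,.045).round(4),rk(world(p,rc,.045)))
print(pix(p,rackpts(O,YAW)(-.033,0,.045)),pix(p,rackpts(O,YAW)(-.033,.03,.045)))
s=sense();print(s['tool_pos'],s['tcp_rot'],s['wrist_force'])
E
```

```text
(225, 480) [0.5509 0.1754 0.045 ] [-0.0321 -0.0018]
(228, 558) [0.5513 0.1988 0.045 ] [-0.0312  0.0216]
(121, 350) [0.5215 0.1342 0.045 ] [-0.0626 -0.0422]
(np.float64(222.1667465333272), np.float64(486.47818460818314)) (np.float64(222.08905799688768), np.float64(587.7518972666385))
[0.58697987 0.11638261 0.02117896] [ 2.19593415  2.24580811 -0.00244665] [-0.96328977 -1.02498355 -1.51421382]
```

step_arm(translation=[[0,0.003,0],[0.02,0,0],[0.02,0,0],[0.02,0,0],[0.02,0,0],[0.02,0,0]], delta_rot=[[0,0,0],[0,0,0],[0,0,0],[0,0,0],[0,0,0],[0,0,0]], fingers=[1,1,1,1,1,1])

```text
time: 8.05
tool_pos: [0.5875, 0.2207, 0.0213]
tcp_rot: [-2.192, -2.25, -0.0]
wrist_force: [1.5, -0.2, -3.5]
finger_gap: 0.0587
```

step_arm(translation=[[0.02,0,0],[0.02,0,0],[0.02,0,0],[0.015,0,0],[0,0,0],[0,0,0],[0,0,0],[0,0,-0.02],[0,0,-0.04],[0,0,-0.06]], delta_rot=[[0,0,0],[0,0,0],[0,0,0],[0,0,0],[0,0,0],[0,0,0],[0,0,0],[0,0,0],[0,0,0],[0,0,0]], fingers=[1,1,1,1,1,-1,-1,-1,-1,-1])

```text
time: 9.3
tool_pos: [0.5851, 0.2931, 0.1427]
tcp_rot: [-2.194, -2.248, 0.003]
wrist_force: [0.2, 0.7, 0.4]
finger_gap: 0.0856
```

```bash
python3 - <<'E'
from h import *
p=snapshot('wrist');save(p,'w3')
for o in pots(p,'pot_white'): print(o[0].round(4),o[1:3],'rack',rk(o[0]))
s=sense();print(s['tool_pos'],rk(s['tool_pos']),s['wrist_force'],s['finger_gap'])
E
```

```text
[0.5823 0.2958] (0.74, 6799) rack [0.0023 0.1177]
[0.59076393 0.29549003 0.15013048] [0.0107 0.1173] [0.45299825 0.29272853 0.12774977] 0.08557754372088966
```

step_arm(translation=[[-0.03,-0.014,0],[-0.05,-0.014,0],[-0.05,-0.014,0],[-0.05,-0.014,0],[-0.05,-0.014,0],[-0.05,-0.014,0],[-0.05,-0.014,0],[-0.032,-0.012,0],[0,0,0],[0,0,0]], delta_rot=[[0,0,0],[0,0,0],[0,0,0],[0,0,0],[0,0,0],[0,0,0],[0,0,0],[0,0,0],[0,0,0],[0,0,0]], fingers=[-1,-1,-1,-1,-1,-1,-1,-1,-1,-1])

```text
time: 10.65
tool_pos: [0.4856, -0.0701, 0.142]
tcp_rot: [2.193, 2.249, 0.002]
wrist_force: [0.0, 0.9, -0.2]
finger_gap: 0.0854
```

```bash
python3 - <<'E'
from h import *
p=snapshot('wrist');save(p,'w4')
for o in pots(p,'pot_amber'): print(o[0].round(4),o[1:3],o[3].round())
s=sense();print(s['tool_pos'],s['tcp_rot'],s['dq'])
E
```

```text
[ 0.4888 -0.0666] (0.65, 6910) [218. 288.]
[ 0.48564534 -0.06944737  0.14166143] [2.19083579e+00 2.25127780e+00 1.64192551e-03] [-0.00476064  0.0042717   0.00141799  0.00253759  0.00246438  0.00060088
  0.00160946]
```

step_arm(translation=[[0.0025,0.003,0.01],[0,0,0.035],[0,0,0.035],[0,0,0.03],[0,0,0.011],[0,0,0],[0,0,0],[0,0,0],[0,0,0]], delta_rot=[[0,0,0],[0,0,0],[0,0,0],[0,0,0],[0,0,0],[0,0,0],[0,0,0],[0,0,0],[0,0,0]], fingers=[-1,-1,-1,-1,-1,-1,1,1,1], squeeze=20)

```text
time: 11.88
tool_pos: [0.4889, -0.0681, 0.0213]
tcp_rot: [2.192, 2.248, 0.002]
wrist_force: [-0.1, 0.5, 7.5]
finger_gap: 0.059
```

step_arm(translation=[[0.01,0.015,-0.001],[0.02,0.025,0],[0.03,0.025,0],[0.03,0.02,0],[0.03,0.01,0],[0.035,0.006,0],[0.029,0,0],[0,0,0],[0,0,0]], delta_rot=[[0,0,0],[0,0,0],[0,0,0],[0,0,0],[0,0,0],[0,0,0],[0,0,0],[0,0,0],[0,0,0]], fingers=[1,1,1,1,1,1,1,1,1])

```text
time: 13.0
tool_pos: [0.5844, 0.1174, 0.0215]
tcp_rot: [2.193, 2.248, -0.0]
wrist_force: [0.5, -0.3, -0.6]
finger_gap: 0.0588
```

```bash
python3 - <<'E'
from h import *
p=snapshot('wrist');save(p,'w5')
for o in pots(p,'pot_amber'): print(o[0].round(4),o[1:3],rk(o[0]))
s=sense();print(s['tool_pos'],rk(s['tool_pos']),s['wrist_force'],s['finger_gap'])
E
```

```text
[0.5826 0.1181] (0.94, 25698) [-0.0019 -0.0599]
[0.58443643 0.11667939 0.021462  ] [-0.0001 -0.0613] [ 0.38168786  1.10457028 -0.48907085] 0.058730285981852565
```

step_arm(translation=[[0.01,0.002,0],[0.02,0,0],[0.02,0,0],[0.02,0,0],[0.02,0,0],[0.02,0,0],[0.02,0,0],[0,0,0]], delta_rot=[[0,0,0],[0,0,0],[0,0,0],[0,0,0],[0,0,0],[0,0,0],[0,0,0],[0,0,0]], fingers=[1,1,1,1,1,1,1,1])

```text
time: 14.1
tool_pos: [0.5827, 0.2526, 0.0215]
tcp_rot: [-2.188, -2.252, -0.005]
wrist_force: [-0.4, 3.3, 3.8]
finger_gap: 0.059
```

step_arm(translation=[[0,0,0],[0,0,0],[0,0,0],[0,0,0],[0,0,-0.02],[0,0,-0.04],[0,0,-0.06],[0,0,0],[0,0,0]], delta_rot=[[0,0,0],[0,0,0],[0,0,0],[0,0,0],[0,0,0],[0,0,0],[0,0,0],[0,0,0],[0,0,0]], fingers=[1,-1,-1,-1,-1,-1,-1,-1,-1])

```text
time: 15.22
tool_pos: [0.583, 0.2487, 0.1423]
tcp_rot: [-2.193, -2.249, -0.002]
wrist_force: [0.0, 0.3, -0.1]
finger_gap: 0.0855
```

```bash
python3 - <<'E'
from h import *
p=snapshot('wrist');save(p,'w6')
for k in('pot_amber','pot_white'):
  for o in pots(p,k): print(k,o[0].round(4),o[1:3],rk(o[0]))
s=sense();print(s['tool_pos'],rk(s['tool_pos']),s['wrist_force'],s['finger_gap'])
E
```

```text
pot_amber [0.5834 0.2507] (0.58, 6879) [0.0023 0.0727]
pot_white [0.5813 0.3333] (0.87, 7622) [0.0022 0.1553]
[0.5820832  0.24811865 0.140236  ] [0.0008 0.0701] [0.75396092 0.90349871 0.63278659] 0.0851257646346216
```

View pics/w6.png

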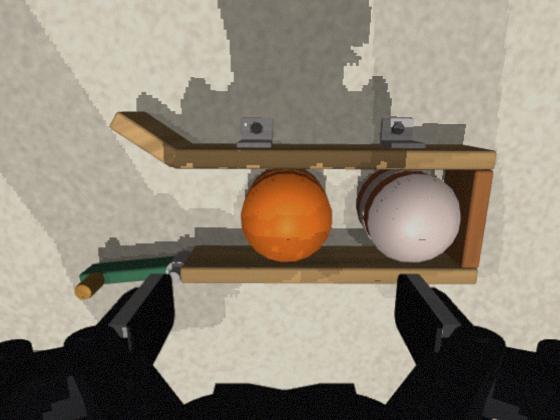

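The wrist view shows orange (215,287) and white (215,413) in file inside the rack, with the gate open at (270,130). Going to the blue pot.

step_arm(translation=[[-0.03,0.009,0],[-0.05,0.01,0],[-0.05,0.01,0],[-0.05,0.01,0],[-0.05,0.01,0],[-0.05,0.01,0],[-0.04,0.01,0],[-0.016,0.006,0],[0,0,0],[0,0,0]], delta_rot=[[0,0,0],[0,0,0],[0,0,0],[0,0,0],[0,0,0],[0,0,0],[0,0,0],[0,0,0],[0,0,0],[0,0,0]], fingers=[-1,-1,-1,-1,-1,-1,-1,-1,-1,-1])

```text
time: 16.62
tool_pos: [0.6662, -0.0826, 0.1408]
tcp_rot: [-2.189, -2.251, -0.001]
wrist_force: [-0.3, 0.4, -0.3]
finger_gap: 0.0858
```

```bash
python3 - <<'E'
from h import *
p=snapshot('wrist');save(p,'w7')
for o in pots(p,'pot_blue'): print(o[0].round(4),o[1:3],o[3].round())
s=sense();print(s['tool_pos'],s['tcp_rot'])
E
```

```text
[ 0.6665 -0.0829] (0.6, 6890) [215. 282.]
[ 0.66633111 -0.08291458  0.14107522] [-2.18895873e+00 -2.25160665e+00 -1.00807487e-03]
```

step_arm(translation=[[0,0,0.01],[0,0,0.035],[0,0,0.035],[0,0,0.03],[0,0,0.01],[0,0,0],[0,0,0],[0,0,0],[0,0,0]], delta_rot=[[0,0,0],[0,0,0],[0,0,0],[0,0,0],[0,0,0],[0,0,0],[0,0,0],[0,0,0],[0,0,0]], fingers=[-1,-1,-1,-1,-1,-1,1,1,1], squeeze=20)

```text
time: 17.85
tool_pos: [0.6676, -0.0856, 0.0229]
tcp_rot: [2.192, 2.248, 0.003]
wrist_force: [-0.2, 0.5, 6.5]
finger_gap: 0.0587
```

step_arm(translation=[[0.005,-0.015,-0.001],[0.01,-0.025,0],[0.015,-0.025,0],[0.025,-0.011,0],[0.035,0,0],[0.035,0,0],[0.035,0,0],[0.03,0,0],[0,0,0],[0,0,0]], delta_rot=[[0,0,0],[0,0,0],[0,0,0],[0,0,0],[0,0,0],[0,0,0],[0,0,0],[0,0,0],[0,0,0],[0,0,0]], fingers=[1,1,1,1,1,1,1,1,1,1])

```text
time: 19.1
tool_pos: [0.5863, 0.1017, 0.0229]
tcp_rot: [2.193, 2.248, 0.002]
wrist_force: [-0.4, 3.1, 3.6]
finger_gap: 0.0589
```

```bash
python3 - <<'E'
from h import *
p=snapshot('wrist');save(p,'w8')
for o in pots(p,'pot_blue'): print(o[0].round(4),o[1:3],rk(o[0]))
s=sense();print(s['tool_pos'],rk(s['tool_pos']),s['wrist_force'],s['finger_gap'])
E
```

```text
[0.5842 0.1023] (0.56, 25470) [-0.0007 -0.0757]
[0.5468 0.1629] (0.3, 11294) [-0.0366 -0.0142]
[0.58623979 0.1012742  0.02282414] [ 0.0013 -0.0768] [0.13548991 2.36766539 4.55820576] 0.05912958429373305
```

step_arm(translation=[[0.01,0.001,0],[0.02,0,0],[0.02,0,0],[0.02,0,0],[0.013,0,0],[0,0,0],[0,0,0],[0,0,0],[0,0,0],[0,0,0]], delta_rot=[[0,0,0],[0,0,0],[0,0,0],[0,0,0],[0,0,0],[0,0,0],[0,0,0],[0,0,0],[0,0,0],[0,0,0]], fingers=[1,1,1,1,1,1,-1,-1,-1,-1])

```text
time: 20.45
tool_pos: [0.5845, 0.185, 0.0221]
tcp_rot: [2.194, 2.249, -0.001]
wrist_force: [0.2, -0.7, -0.6]
finger_gap: 0.0851
```

step_arm(translation=[[0,0,-0.02],[0,0,-0.04],[0,0,-0.04],[-0.02,0,0],[-0.025,0,0],[-0.02,0,0],[0,0,0],[0,0,0]], delta_rot=[[0,0,0],[0,0,0],[0,0,0],[0,0,0],[0,0,0],[0,0,0],[0,0,0],[0,0,0]], fingers=[-1,-1,-1,1,1,1,1,1])

```text
time: 21.45
tool_pos: [0.5861, 0.1214, 0.1222]
tcp_rot: [-2.192, -2.249, -0.001]
wrist_force: [-0.7, 1.2, -0.4]
finger_gap: 0.0
```

```bash
python3 - <<'E'
from h import *
p=snapshot('wrist');save(p,'w9')
for k in('pot_blue','pot_amber','pot_white'):
  for o in pots(p,k): print(k,o[0].round(4),o[1:3],rk(o[0]))
s=sense();print(s['tool_pos'],rk(s['tool_pos']),s['wrist_force'],s['finger_gap'])
E
```

```text
pot_blue [0.5847 0.1843] (0.83, 8767) [0.0019 0.0063]
pot_amber [0.5822 0.2647] (0.7, 8786) [0.0014 0.0866]
pot_white [0.6239 0.1607] (0.34, 1041) [ 0.0405 -0.0183]
[0.58610521 0.12148617 0.12213775] [ 0.0017 -0.0566] [0.70118554 0.45649279 0.57558492] 8.64288198188412e-05
```

View pics/w9.png

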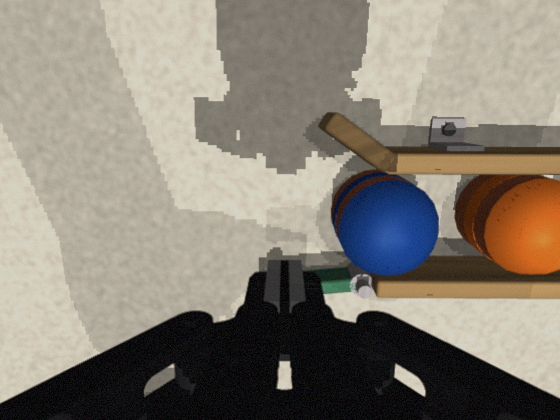

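The wrist view shows the blue pot (222,388) at the mouth, behind the orange one, with the closed fingers behind it at (285,285). Next: lower and push.

step_arm(translation=[[0,0,0.04],[0,0,0.04],[0,0,0.02],[0.012,0,0],[0.012,0,0],[0.01,0,0],[0.008,0,0],[0.006,0,0],[0,0,0],[0,0,0]], delta_rot=[[0,0,0],[0,0,0],[0,0,0],[0,0,0],[0,0,0],[0,0,0],[0,0,0],[0,0,0],[0,0,0],[0,0,0]], fingers=[1,1,1,1,1,1,1,1,1,1])

```text
time: 22.9
tool_pos: [0.5865, 0.1688, 0.0239]
tcp_rot: [2.192, 2.248, 0.004]
wrist_force: [0.2, -2.7, 6.7]
finger_gap: 0.0002
```

```bash
python3 - <<'E'
from h import *
p=snapshot('wrist');save(p,'w10')
for k in('pot_blue','pot_amber'):
  for o in pots(p,k): print(k,o[0].round(4),o[1:3],rk(o[0]))
s=sense();print(s['tool_pos'],rk(s['tool_pos']),s['wrist_force'],s['finger_gap'])
E
```

```text
pot_blue [0.5779 0.2154] (0.63, 18212) [-0.0041  0.0375]
pot_blue [0.6202 0.1424] (0.48, 733) [ 0.0363 -0.0365]
pot_amber [0.579  0.2547] (0.57, 9747) [-0.0021  0.0768]
[0.58648084 0.16884585 0.02385924] [ 0.0033 -0.0092] [ 5.09683519e-03 -2.49073862e+00  5.45375405e+00] 0.00013299623348026607
```

Blue is at y≈0.037, against the others. Back off, rise, and look at the gate.

step_arm(translation=[[-0.02,0,0],[-0.03,0,0],[0,0,-0.03],[0,0,-0.05],[0,-0.02,-0.04],[0,-0.04,-0.02],[0,-0.03,0],[0,0,0],[0,0,0]], delta_rot=[[0,0,0],[0,0,0],[0,0,0],[0,0,0],[0,0,0],[0,0,0],[0,0,0],[0,0,0],[0,0,0]], fingers=[1,1,1,1,1,1,1,1,1])

```text
time: 24.18
tool_pos: [0.497, 0.1158, 0.1625]
tcp_rot: [2.193, 2.248, 0.001]
wrist_force: [0.6, -0.6, -0.2]
finger_gap: -0.0001
```

```bash
python3 - <<'E'
from h import *
p=snapshot('wrist');save(p,'w11')
for k in('pot_blue','pot_amber','pot_white'):
  for o in pots(p,k): print(k,o[0].round(4),o[1:3],rk(o[0]))
for k in('gate_pin','gate_hinge'):
  for d in tip_of(p,k)[:2]: print(k,d['score'],np.round(d['point']),world(p,d['point'],.042).round(4),rk(world(p,d['point'],.042)))
s=sense();print(s['tool_pos'],rk(s['tool_pos']),s['wrist_force'],s['tcp_rot'])
E
```

```text
pot_blue [ 0.3921 -0.0241] (0.71, 9497) [-0.1959 -0.1972]
pot_blue [0.5773 0.2172] (0.68, 3034) [-0.0047  0.0394]
pot_blue [0.5873 0.2793] (0.41, 5417) [0.0069 0.1011]
pot_amber [0.5869 0.2791] (0.96, 5443) [0.0064 0.1009]
pot_amber [0.5518 0.248 ] (0.46, 11462) [-0.0295  0.0708]
pot_white [0.5846 0.3247] (0.56, 2388) [0.0053 0.1466]
gate_pin 0.78 [381. 279.] [0.6387 0.1156 0.042 ] [ 0.0541 -0.0637]
[0.49673529 0.11592506 0.16210898] [-0.0878 -0.0599] [0.26313071 0.05207342 0.17571797] [ 2.19343024e+00  2.24875518e+00 -3.03435073e-04]
```

View pics/w11.png

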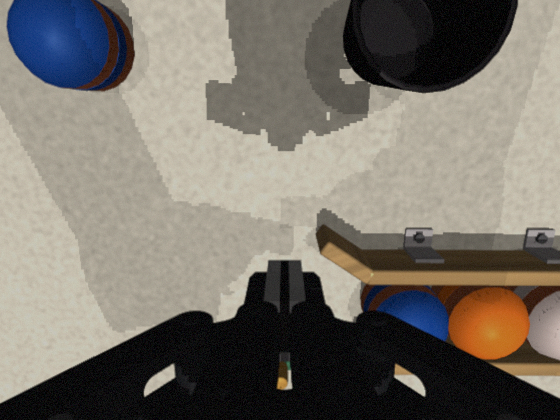

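Pots are in order. The pin sits at rack (0.054,-0.064), gate at about 1.78 rad. I'll go over to its +x side and sweep it inwards.

step_arm(translation=[[0,0.04,0],[0,0.06,0],[-0.003,0.05,0],[0,0.021,0],[0,0,0],[0,0,0.04],[0,0,0.05],[0,0,0.026],[0,0,0],[0,0,0]], delta_rot=[[0,0,0],[0,0,0],[0,0,0],[0,0,0],[0,0,0],[0,0,0],[0,0,0],[0,0,0],[0,0,0],[0,0,0]], fingers=[1,1,1,1,1,1,1,1,1,1])

```text
time: 25.72
tool_pos: [0.6678, 0.1176, 0.0478]
tcp_rot: [2.192, 2.249, 0.002]
wrist_force: [0.0, -0.0, 0.5]
finger_gap: 0.0002
```

step_arm(translation=[[0,-0.01,0],[0,-0.01,0],[0,-0.01,0],[0,-0.01,0],[0.003,-0.01,0],[0.005,-0.01,0],[0.006,-0.008,0],[0,0,0]], delta_rot=[[0,0,0],[0,0,0],[0,0,0],[0,0,0],[0,0,0],[0,0,0],[0,0,0],[0,0,0]], fingers=[1,1,1,1,1,1,1,1])

```text
time: 26.72
tool_pos: [0.5981, 0.1308, 0.0462]
tcp_rot: [-2.191, -2.25, 0.001]
wrist_force: [-0.0, -0.7, -1.0]
finger_gap: 0.0
```

```bash
python3 - <<'E'
from h import *
s=sense();print(s['tool_pos'],rk(s['tool_pos']),s['wrist_force'])
for n in('wrist','scene','top'):
  p=snapshot(n);save(p,n+'12')
  for d in tip_of(p,'gate_pin')[:2]: print(n,d['score'],np.round(d['point']),rk(world(p,d['point'],.042)))
E
```

```text
[0.59805096 0.13082985 0.04621287] [ 0.0139 -0.0475] [-0.04319109 -0.68072564 -1.04893708]
wrist 0.58 [249. 308.] [-0.0022 -0.0377]
scene 0.75 [200. 309.] [-0.0045 -0.042 ]
top 0.7 [157. 406.] [ 0.1205 -0.4895]
top 0.39 [218. 221.] [-0.0163 -0.034 ]
```

View pics/wrist12.png

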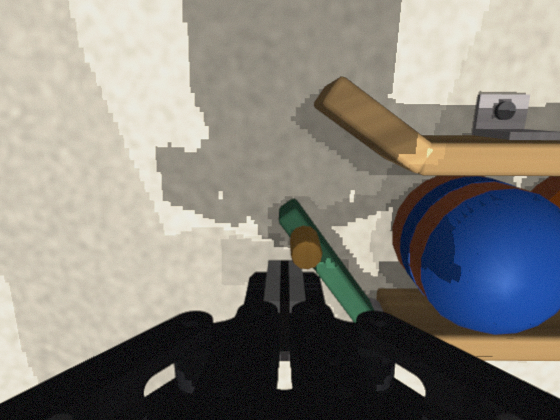

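The view shows the pin at (247,306) with the gate about 40% closed and the fingers beside it. Move behind it and push +y.

step_arm(translation=[[-0.02,0.004,0],[-0.017,0,0],[0,-0.015,0],[0,-0.01,0],[0.015,0,0],[0.015,-0.002,0],[0.01,-0.002,0],[0.008,-0.001,0],[0.006,0,0],[0,0,0]], delta_rot=[[0,0,0],[0,0,0],[0,0,0],[0,0,0],[0,0,0],[0,0,0],[0,0,0],[0,0,0],[0,0,0],[0,0,0]], fingers=[1,1,1,1,1,1,1,1,1,1])

```text
time: 28.28
tool_pos: [0.5729, 0.1469, 0.0464]
tcp_rot: [2.192, 2.25, 0.001]
wrist_force: [0.4, -0.3, -0.4]
finger_gap: 0.0001
```

```bash
python3 - <<'E'
from h import *
s=sense();print(s['tool_pos'],rk(s['tool_pos']),s['wrist_force'])
for n in('wrist','scene'):
  p=snapshot(n);save(p,n+'13')
  for d in tip_of(p,'gate_pin')[:2]: print(n,d['score'],np.round(d['point']),rk(world(p,d['point'],.042)))
E
```

```text
[0.57289461 0.14690413 0.04638619] [-0.0109 -0.0308] [ 0.39271812 -0.28769558 -0.37717385]
wrist 0.6 [284. 335.] [-0.0119 -0.0099]
scene 0.72 [194. 313.] [-0.0183 -0.0086]
```

View pics/wrist13.png

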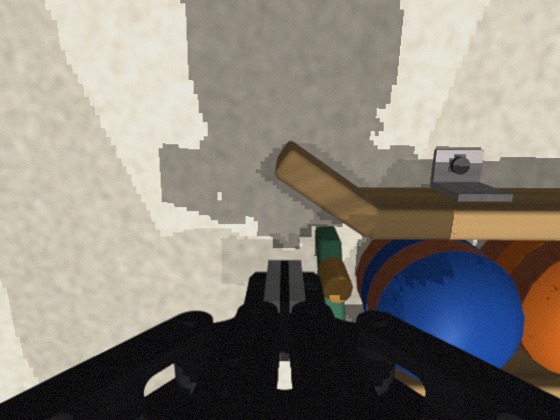

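The gate is nearly shut, with the pin at (275,337). Push on until it bears on its stop.

step_arm(translation=[[0.003,-0.001,0],[0.003,0,0],[0.002,0,0],[0,0,0]], delta_rot=[[0,0,0],[0,0,0],[0,0,0],[0,0,0]], fingers=[1,1,1,1])

```text
time: 28.98
tool_pos: [0.5713, 0.1532, 0.0463]
tcp_rot: [2.193, 2.248, -0.001]
wrist_force: [-1.4, -2.7, 1.2]
finger_gap: -0.0004
```

step_arm(translation=[[0.002,0,0],[0.002,0,0],[0,0,0]], delta_rot=[[0,0,0],[0,0,0],[0,0,0]], fingers=[1,1,1])

```text
time: 29.35
tool_pos: [0.5712, 0.1538, 0.0462]
tcp_rot: [2.194, 2.244, -0.006]
wrist_force: [-1.0, -10.3, 2.6]
finger_gap: 0.0003
```

Force rises to 10 N with no further travel, so the gate is on its stop. Back away and check.

step_arm(translation=[[-0.02,0,0],[-0.04,0,0],[-0.05,0,-0.03],[-0.05,-0.02,-0.05],[-0.05,-0.03,-0.05],[-0.05,-0.02,-0.03],[0,0,0],[0,0,0]], delta_rot=[[0,0,0],[0,0,0],[0,0,0],[0,0,0],[0,0,0],[0,0,0],[0,0,0],[0,0,0]], fingers=[1,1,1,1,1,1,1,1])

```text
time: 30.35
tool_pos: [0.5162, -0.086, 0.1895]
tcp_rot: [-2.193, -2.249, -0.002]
wrist_force: [0.7, 0.3, -0.1]
finger_gap: 0.0001
```

```bash
python3 - <<'E'
from h import *
for n in('scene','top'):
  p=snapshot(n);save(p,n+'14')
  for d in tip_of(p,'gate_pin')[:1]: print(n,d['score'],np.round(d['point']),rk(world(p,d['point'],.042)))
  for k in('pot_white','pot_amber','pot_blue'):
    for o in pots(p,k):
      if abs(rk(o[0])[0])<.03 and -.05<rk(o[0])[1]<.2: print(n,k,o[1:3],rk(o[0]))
  for k in('bucket','bowl','brush'):
    for d in tip_of(p,k)[:1]: print(k,world(p,d['point'],0).round(3))
  if n=='top': cv2.imwrite('pics/fin.png',cv2.resize(cv2.cvtColor(p['image'],cv2.COLOR_RGB2BGR)[160:260,110:260],None,fx=5,fy=5))
s=sense();print(s['time'],s['tool_pos'],s['wrist_force'])
E
```

```text
scene 0.5 [195. 313.] [-0.0144 -0.0107]
scene pot_white (0.69, 158) [-0.0164  0.1855]
scene pot_amber (0.46, 182) [-0.0176  0.1218]
scene pot_blue (0.83, 292) [-0.0123  0.0519]
bucket [0.389 0.173 0.   ]
bowl [0.782 0.048 0.   ]
brush [ 0.729 -0.325  0.   ]
top 0.66 [221. 204.] [-0.0214  0.0072]
top pot_amber (0.81, 503) [-0.0012  0.097 ]
top pot_amber (0.27, 1832) [-0.0039  0.0949]
top pot_blue (0.82, 527) [0.0013 0.0354]
bucket [0.377 0.189 0.   ]
bowl [0.776 0.037 0.   ]
brush [ 0.728 -0.321  0.   ]
31.15 [ 0.51598121 -0.08668768  0.18949969] [ 0.14226095 -0.01834156 -0.23288998]
```

View pics/fin.png

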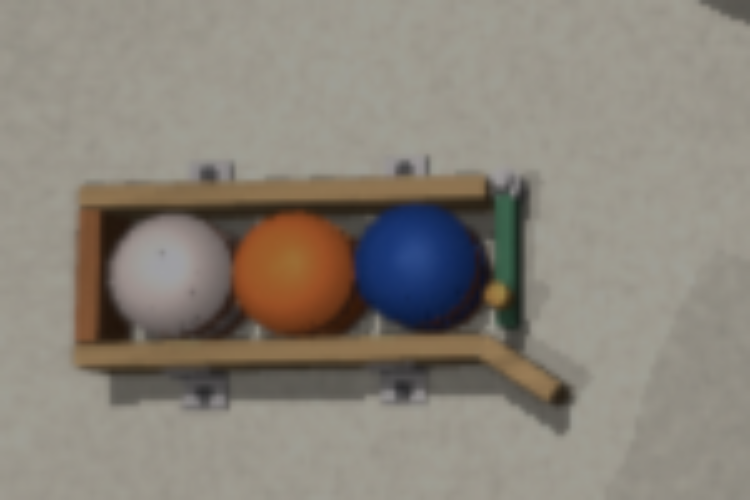

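The final crop shows white (270,172), orange (270,294) and blue (265,417) in file. The gate lies straight across the mouth, parallel to the end stop. Handing in.

```bash
python3 -c "
from bench import *
print(finish_job())"
```

```text
the job is handed in; nothing more can be done
None
```

I slid the white, orange and blue pots into the rack in that order, closed the green gate behind them, and handed the job in at about 31 s. For the blue pot I took the one farthest from the base, at 0.67 m.

**Pots:** The last top view shows all three upright and touching in file. It fits orange at y≈97 mm and blue at y≈35 mm, both within about 2 mm of the middle line. White was not fitted in that last picture. Two earlier wrist fits put it at about 155 mm, and then about 147 mm when it was half out of view. In the last picture it sits in contact behind orange.

**Gate:** It looks straight across the mouth in the last picture. When I pushed it shut, the force rose to about 10 N with no further travel, so I took it to be on its stop.

**Bystanders:** The top view puts the bucket, bowl and brush within about 3 mm of where they started.

**Disagreements:**
- **Scene-camera pot fits:** the scene camera's final fits were off by 1.5–3 cm, because the rails hide most of the pots and only small patches show. I relied on the top view.
- **Gate pin:** the network's final readings disagreed by almost 2 cm in y between the top and scene cameras (7 mm and -11 mm, with -6 mm expected when shut). I judged the gate by the picture and the force instead.

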